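# Snap the sprung lid onto the open canister

### The arm

A 6-joint arm with a two-finger parallel gripper is mounted at the origin on a cart in front of the work surface, level with it; the furniture and walls round the work are solid. World frame = base frame: x ahead of the robot, y to its left, z up, the work surface at z = 0. Lengths are in m, angles in rad, forces in N, time in s.
With the tool pointing down it reaches from about 0.35 to 0.85 m from the base axis. Payload 8.1 kg.
Tool frame: the origin (TCP) lies at the very end of the fingers, on their centre line; the grasp point (between the pads) lies arm.grasp_offset behind it (arm.grasp_offset is the distance from the TCP to the grasp point, in m); z points along the fingers, y is the line along which they close (so a half turn about z gives the same grasp; the last joint's range is limited). The gripper opens to 85 mm and grips with 20 to 120 N. Pads are 22 mm wide; open, the fingers measure 114 mm over their backs; the gripper's body (76 mm by 85 mm) begins 54 mm behind the grasp point. The pads swing forward as they close: fully open they stand 13 mm farther back than shut.
Start: joints at [-1.283, 0.13, 1.488, -0, 1.523, -0.085], TCP at [0.219, -0.559, 0.231] pointing down, gripper open.
Joint ranges: [-2.96, 2.96], [-0.89, 2.26], [0.02, 2.5], [-1.34, 4.48], [0, 2.73], [-2.66, 2.66]. Speed limits (rad/s): [2.39, 2.39, 2.79, 3.14, 3.14, 3.14].

### API

Orientations are given as a rotation vector (axis times angle).
In Python, from cell import arm, vision gives the robot as it stands. The module is installed in compiled form; this text tells all that it offers.
- The arm moves only by the tool play_rows, never from a script. Its argument "increments" is a list of rows, each a list of 7 numbers: the gripper's target within -1 to 1 (shut at 1, half-way at 0, fully open at -1), then the shift along the tool's x, y, z in cm, then the turn, a rotation vector about the tool's x, y, z in degrees. A call has 1 to 20 rows; each row shifts and turns the commanded pose from where the row before left it, along the tool's axes as they then stand; what a row does not reach is not made up. A row lasts 1/12 s, in which the tool goes at most 41.7 mm and 7.16 degrees, less where a joint would pass 70% of its speed; a pose out of reach is approached as far as the arm can. A call with a gripper value outside its range is refused whole. The fingers move at their own pace and stop on an object; "squeeze" is the grip in N (left out, the last holds). Time passes only in rows, so rows that do not move let the fingers close. It gives the time, the measured TCP pose, the force, the opening and the grip force at its end, in the units of the state.
- arm.get_state(): the state, without advancing time (a new reading comes with each control period).
- vision.camera(name): name is "scene" or "top" or "wrist"; returns a dict with "image" (400x640x3 uint8, red, green, blue), "depth" (400x640 float32, m along the optical axis (not along the pixel's ray), 0 where there is no reading), "K" (3x3 intrinsics, pixels), "R" (3x3) and "t" (3): a world point X has camera coordinates R X + t. Camera axes: x right, y down, z forward; pixel columns grow to the right and rows downward; lengths in m; the calibration is good to about 2 mm. A picture is of the moment at which its call begins.
- arm.hand_in(): hands the job in; it is judged then, once.
The state is a dict: "time": time; "joint_pos": joint angles; "joint_vel": joint speeds; "joint_efforts": joint torques, N m; "tcp_pos": TCP position; "tool_rot": TCP orientation; "contact_force": force on the tool from outside, world axes, zero at the start; "ft_torque": the same for the moment, N m; "width": finger opening in m; "gripper_force": force on a finger pad.
Only numpy, scipy, OpenCV 4.12 (cv2) and the standard library are available. Lean on these libraries where they do the work, as an engineer would, in place of code of your own. Each camera call takes 0.05 s, during which the arm holds its last target. There are 200 camera calls.

### The job

Close the open canister with the loose lid: pinch the lid's two upright side tabs together, lower it level into the canister's mouth, press it down gently (never harder than 25 N) against the springy seal until it is fully home, and let the tabs spring out again so that they lock under the rim. The collar's height is not known exactly, so feel for the seal. Do not lean on either canister with the robot itself, let go of the lid at the end and leave the salt grinder, tea tin, teaspoon and the canister that is already shut as they are.

Things in the scene. Friction and masses are not known exactly. Their poses are not given: they have to be found in the camera images.
- lid_center (a point): Centre of the loose grey plastic lid: on its axis, half-way up its 60 mm, level with the top of its round plate (94 mm across, 4 mm thick). z is up; the two upright tabs stand on the plate at +y and -y, each 24 mm wide along x, 6 mm thick, 30 mm high, ribbed outside; 58 mm over both when free, 46 mm when fully pinched. Stands on its foot; all weighs about 0.17 kg.
- lid_foot (a point): Centre of the lid's foot, 30 mm under its centre point. From the foot up: a nose widening from 61 mm to 73.6 mm across over 8 mm, then a plug 73.6 mm across up to the plate's underside at 26 mm. A square lug on each tab sticks out of the plug between 9 and 14 mm up, to 41.5 mm from the axis when free, to 35.5 mm (inside the plug) when fully pinched.
- tab_a (a joint): Travel in m of the tab (with its lug) on the lid's +y side: 0 = sprung fully out, 0.006 = pinched fully in, at its stop. Its spring pushes out with about 2 N at 0 and 7 N at 0.006. More than 0.0035 is needed for the lug to pass the mouth.
- tab_b (a joint): The same for the tab on the lid's -y side: 0 = sprung fully out, 0.006 = pinched fully in.
- canister: The open canister: white ceramic pot 94 mm across, fixed; origin at the centre of its underside, z up. A knurled steel screw collar, 98 mm across, sits on it at a hand-set height: its top face lies anywhere from 92 to 106 mm above the origin (not measured). Its round mouth is 76 mm across, its rim 10 mm deep; below the rim the pot is wider (88 mm).
- canister_neck (a point): Point fixed on the canister's axis, 99 mm above its origin, the middle of the collar's range (it does not follow the collar). On the collar's top lies a springy black seal ring, 79 to 90 mm across, 4 mm proud, on which the lid's plate lands. Pressing it takes 2 N to begin, 7 N at 2 mm, 12 N at 4 mm (plate on steel). Pressed more than 2 mm, the lugs are under the rim and can go out.
- canister_shut: A like canister, already shut by a like lid: fixed, 135 mm high with the tabs, 98 mm across; origin at the centre of its underside. Not to be touched.
- salt_grinder: Bystander: glass salt grinder with a white ribbed head, 50 mm across, 129 mm high, standing loose; origin at the centre of its underside.
- tea_tin: Bystander: black square tea tin 52 x 62 x 93 mm high, standing loose; origin at the centre of its underside.
- teaspoon: Bystander: steel teaspoon 130 x 27 x 11 mm, lying loose along its x; origin at the centre of its underside.
Not all that is in view belongs to the job. Of the things that look like the part that bears lid_center, take the one that is farthest to the robot's left at the start.

How it is judged:
By the outcome, as a careful person would: the job done as asked, in the order asked, and still so for the second after the job is handed in, with the robot touching nothing.
It also fails if it takes over 61 s, if anything falls off the work surface, if the arm or the gripper's body presses on something with over 40 N, if the wrist force passes 120 N, or if a joint passes its speed limit or range.

## Working session

There is one attempt and no reset: what is moved stays moved. The work goes in short steps, Python scripts to look and compute and a tool call to move; the robot and the scene stay as the last step left them, time stands still between calls to the robot, and variables do not carry over. Pictures are saved under pics/ and viewed, at most 10 in all, crops included, and the job is handed in when it is done.

Besides the shell and the picture viewer there is one more tool, called as name(argument=value, ...) on one line, values as JSON. play_rows: Moves the arm, as the interface text tells. Its arguments: {"type":"object","properties":{"increments":{"type":"array"},"squeeze":{"type":"number"}},"required":["increments"]}

```bash
mkdir -p pics; cat > h.py <<'E'
from cell import arm, vision
import numpy as np, cv2
def shot(n):
    c=vision.camera(n); np.savez('/tmp/%s.npz'%n,**c); return c
def pts(c):
    d=c['depth']; v,u=np.mgrid[:400,:640]; K=c['K']
    p=np.stack([(u-K[0,2])/K[0,0]*d,(v-K[1,2])/K[1,1]*d,d],-1)
    return (p-c['t'])@c['R']
def ray(c,u,v,z):
    d=c['R'].T@np.linalg.inv(c['K'])@[u,v,1]; o=-c['R'].T@c['t']
    return o+d*(z-o[2])/d[2]
def save(c,n): cv2.imwrite('pics/'+n,c['image'][:,:,::-1])
E
python3 - <<'E'
from h import *
a=shot('scene');b=shot('top')
cv2.imwrite('pics/0.png',cv2.resize(np.hstack([a['image'],b['image']])[:,:,::-1],(800,250)))
save(a,'s.png');save(b,'t.png')
s=arm.get_state();print(s, arm.grasp_offset)
for c in(a,b):print(-c['R'].T@c['t'],c['R'],c['K'])
E
```

```text
{'time': 0.1, 'joint_pos': array([-1.28340676e+00,  1.31073689e-01,  1.48916330e+00, -5.35309426e-05,
        1.52300165e+00, -8.53899552e-02]), 'joint_vel': array([ 1.34570539e-03, -2.26475916e-03, -2.24342763e-03,  3.58583416e-05,
        1.55339541e-03,  5.47590324e-04]), 'joint_efforts': array([ 1.06098661e-06, -5.70952427e+01, -5.01941872e+01, -1.93915671e-04,
        8.03346746e-03,  6.42308623e-05]), 'tcp_pos': array([ 0.21839165, -0.55831497,  0.23036036]), 'tool_rot': array([-3.08557450e+00, -5.81877623e-01,  3.44070914e-04]), 'contact_force': array([ 0.20937112,  0.04410173, -0.0685565 ]), 'ft_torque': array([ 0.03442708,  0.0163919 , -0.00893549]), 'gripper_force': 0.0, 'width': 0.08531531228984214} 0.0187
[-0.11141122  0.66848088  1.0339533 ] [[-0.75246831 -0.65857749  0.00819347]
 [-0.45973273  0.51628553 -0.72256146]
 [ 0.47163254 -0.54747141 -0.69125813]] [[454.0438152    0.         319.51442886]
 [  0.         454.0438152  193.7243384 ]
 [  0.           0.           1.        ]]
[ 0.30470449 -0.07383906  1.27249479] [[ 0.01286375 -0.99991469 -0.00226507]
 [-0.98203567 -0.01220719 -0.1883001 ]
 [ 0.18825639  0.00464663 -0.98210893]] [[448.3457182    0.         317.47459943]
 [  0.         448.3457182  210.8974682 ]
 [  0.           0.           1.        ]]
```

View pics/s.png

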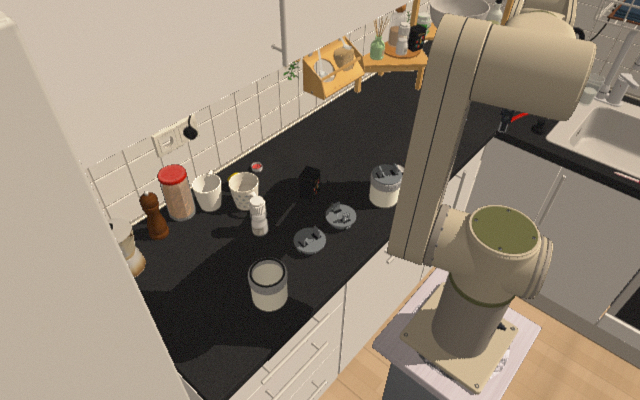

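View pics/t.png

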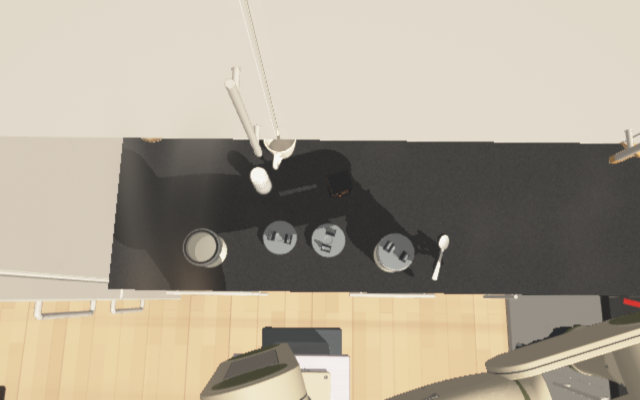

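Scene and top views: the lid candidates in the top view are lid A (280,237), lid B (328,240) and the shut canister's lid (394,252). The open canister is at (205,248). The one farthest left (+y) is A, so I'll check it in a close crop.

```bash
python3 - <<'E'
from h import *
b=dict(np.load('/tmp/top.npz'));a=dict(np.load('/tmp/scene.npz'))
c1=cv2.resize(b['image'][195:275,175:355],(800,356),interpolation=cv2.INTER_CUBIC)
c2=cv2.resize(a['image'][190:310,235:415],(360,240),interpolation=cv2.INTER_CUBIC)
o=np.zeros((600,800,3),np.uint8);o[:356]=c1;o[356:596,:360]=c2
cv2.imwrite('pics/c.png',o[:,:,::-1])
P=pts(b)
for n,(u,v) in dict(A=(280,237),B=(328,240),can=(205,248),shut=(394,252)).items():
    for z in(0.03,0.1):print(n,z,ray(b,u,v,z).round(3))
    print(P[v,u].round(3))
# points by height around A: plate and tabs
for z0,z1 in((.02,.04),(.045,.07)):
    m=(P[...,2]>z0)&(P[...,2]<z1)&(np.mgrid[:400,:640][1]>255)&(np.mgrid[:400,:640][1]<306)&(np.mgrid[:400,:640][0]>212)&(np.mgrid[:400,:640][0]<262)
    q=P[m];print(z0,m.sum(),q.min(0),q.max(0),q.mean(0))
    n,l,st,ce=cv2.connectedComponentsWithStats(m.astype(np.uint8))
    for i in range(1,n):
        if st[i,4]>5: print(st[i],ce[i],P[l==i].mean(0))
m=(P[...,2]>.085)&(P[...,2]<.12);m[:,:180]=0;m[:,235:]=0;m[:215]=0;m[285:]=0
q=P[m];print('collar',m.sum(),q.min(0),q.max(0),np.percentile(q[:,2],[10,50,90]))
print('circ',cv2.minEnclosingCircle(q[:,:2].astype(np.float32)))
E
```

```text
A 0.03 [0.467 0.036 0.03 ]
A 0.1 [0.458 0.03  0.1  ]
[0.467 0.036 0.03 ]
B 0.03 [ 0.461 -0.098  0.03 ]
B 0.1 [ 0.452 -0.097  0.1  ]
[ 0.461 -0.098  0.029]
can 0.03 [0.434 0.243 0.03 ]
can 0.1 [0.427 0.225 0.1  ]
[0.436 0.249 0.007]
shut 0.03 [ 0.43  -0.282  0.03 ]
shut 0.1 [ 0.422 -0.27   0.1  ]
[ 0.422 -0.269  0.103]
0.02 822 [ 0.42258451 -0.00913175  0.02231848] [0.51582189 0.08372268 0.03979748] [0.46799521 0.03686191 0.03032842]
[263 220  34  34 822] [279.57055961 236.79683698] [0.46799521 0.03686191 0.03032842]
0.045 50 [0.45178674 0.00640918 0.04560148] [0.48523579 0.06616403 0.06658252] [0.46850148 0.03744862 0.05814982]
[268 229   4  10  26] [269.5 233.5] [0.47300599 0.06217909 0.05794004]
[287 233   4  10  24] [288.25  237.125] [0.4636216  0.01065728 0.05837708]
collar 530 [0.38214673 0.18582444 0.08511548] [0.47962215 0.28437595 0.1151447 ] [0.09795735 0.10634503 0.11079035]
circ ((0.43114861845970154, 0.23540392518043518), 0.05022633448243141)
```

View pics/c.png

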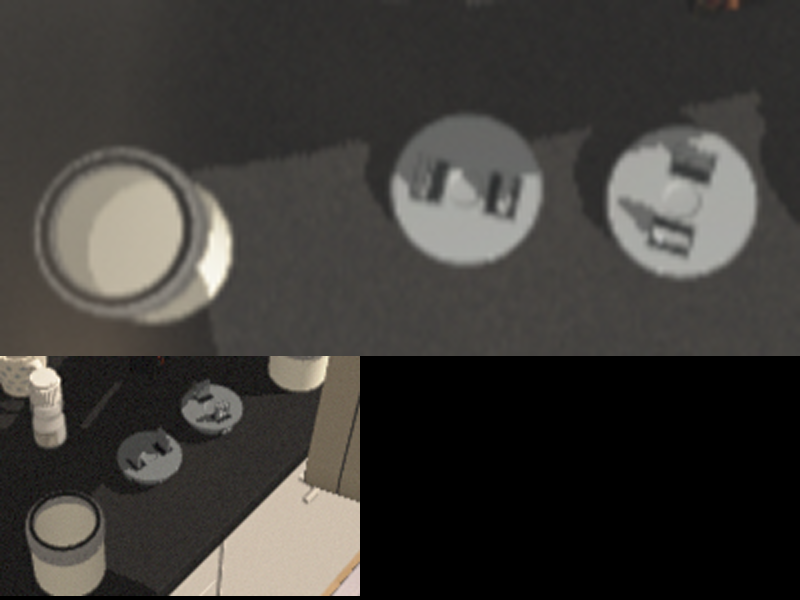

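The crop shows lid A upright with its two tabs at top-view (269,233) and (288,237). That matches its size: plate 93 mm across at z=0.03, tab tops at about 0.06. Lid B is the decoy. Moving above A.

play_rows(increments=[[-1, 2.25, -2.32, 0, 0, 0, 0], [-1, 2.25, -2.32, 0, 0, 0, 0], [-1, 2.25, -2.32, 0, 0, 0, 0], [-1, 2.25, -2.32, 0, 0, 0, 0], [-1, 2.25, -2.32, 0, 0, 0, 0], [-1, 2.25, -2.32, 0, 0, 0, 0], [-1, 2.25, -2.32, 0, 0, 0, 0], [-1, 2.25, -2.32, 0, 0, 0, 0], [-1, 2.25, -2.32, 0, 0, 0, 0], [-1, 2.25, -2.32, 0, 0, 0, 0], [-1, 2.25, -2.32, 0, 0, 0, 0], [-1, 2.25, -2.32, 0, 0, 0, 0], [-1, 2.25, -2.32, 0, 0, 0, 0], [-1, 2.25, -2.32, 0, 0, 0, 0], [-1, 2.25, -2.32, 0, 0, 0, 0], [-1, 2.25, -2.32, 0, 0, 0, 0], [-1, 2.25, -2.32, 0, 0, 0, 0], [-1, 2.25, -2.32, 0, 0, 0, 0], [-1, 2.25, -2.32, 0, 0, 0, 0], [-1, 2.25, -2.32, 0, 0, 0, 0]], squeeze=30)

```text
time: 1.77
tcp_pos: [0.4687, 0.0389, 0.231]
tool_rot: [-3.087, -0.582, 0.001]
contact_force: [0.3, 0.6, 0.7]
width: 0.0853
gripper_force: 0.0
```

play_rows(increments=[[-1, 0, 0, 0, 0, 0, 5.3], [-1, 0, 0, 0, 0, 0, 5.3], [-1, 0, 0, 0, 0, 0, 5.3], [-1, 0, 0, 0, 0, 0, 5.3], [-1, 0, 0, 0, 0, 0, 5.3], [-1, 0, 0, 0, 0, 0, 5.2], [-1, 0, 0, 0, 0, 0, 0], [-1, 0, 0, 0, 0, 0, 0]])

```text
time: 2.43
tcp_pos: [0.4684, 0.0372, 0.231]
tool_rot: [3.129, -0.279, -0.001]
contact_force: [-0.4, 0.0, 0.1]
width: 0.086
gripper_force: 0.0
```

```bash
cat >> h.py <<'E'
from scipy.spatial.transform import Rotation as Ro
def tool():
    s=arm.get_state(); return s,Ro.from_rotvec(s['tool_rot']).as_matrix()
def err(target,yaw):
    "shift (tool axes, cm) and turn (deg) to TCP target, tool y along -(−sin yaw,cos yaw), straight down"
    s,R=tool(); W=Ro.from_euler('z',yaw,degrees=True).as_matrix()@np.diag([1,-1,-1])
    print('tcp',s['tcp_pos'].round(4),'F',s['contact_force'].round(2),'shift',(R.T@(np.array(target)-s['tcp_pos'])*100).round(2),'turn',np.degrees(Ro.from_matrix(R.T@W).as_rotvec()).round(2))
E
python3 - <<'E'
from h import *
c=shot('wrist');save(c,'w1.png')
err([.468,.037,.1],-10.3)
P=pts(c);o=-c['R'].T@c['t'];print(o)
near=np.hypot(P[...,0]-.468,P[...,1]-.037)<.06
for z0,z1 in((.02,.04),(.052,.07)):
    m=near&(c['depth']>0)&(P[...,2]>z0)&(P[...,2]<z1);q=P[m]
    print(z0,m.sum(),q[:,2].mean(),cv2.minEnclosingCircle(q[:,:2].astype(np.float32)))
    n,l,st,ce=cv2.connectedComponentsWithStats(m.astype(np.uint8))
    for i in range(1,n):
        if st[i,4]>60: print(st[i],P[l==i].mean(0).round(4),cv2.minAreaRect((P[l==i][:,:2]*1000).astype(np.float32)))
E
```

```text
tcp [0.4685 0.0372 0.231 ] F [-1.57 -0.27  0.32] shift [-0.04  0.03 13.1 ] turn [0.   0.03 0.14]
[0.54973264 0.02223476 0.37354528]
0.02 4683 0.029987496783110874 ((0.4681628346443176, 0.03621391952037811), 0.047013651579618454)
[ 282  133   81   79 4683] [0.4704 0.036  0.03  ] ((468.49127197265625, 35.985626220703125), (93.12879180908203, 92.59357452392578), 77.36903381347656)
0.052 268 0.05929065719816912 ((0.4681428372859955, 0.03655511140823364), 0.030772272497415543)
[295 168   6  23 133] [0.4742 0.0616 0.0595] ((473.6040344238281, 61.76310729980469), (5.5466694831848145, 23.341035842895508), 78.11312103271484)
[343 169   7  23 135] [0.4641 0.011  0.0591] ((463.70489501953125, 10.740696907043457), (5.978021144866943, 22.838424682617188), 78.21026611328125)
```

View pics/w1.png

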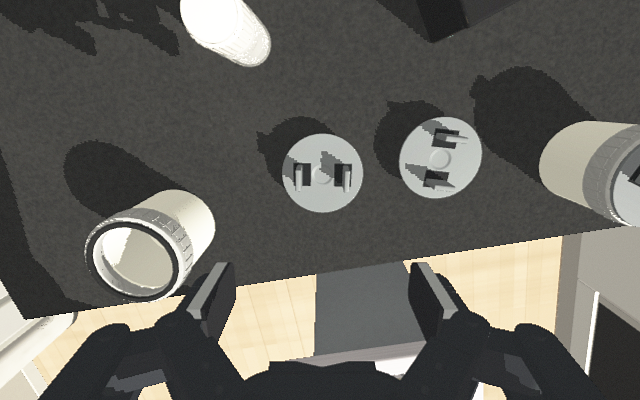

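The wrist view has the lid at (323,173), its tabs at (299,177) and (346,178), and the finger tips at about (225,265) and (415,265). Next I'll go lower and measure the finger-tip swing against opening.

play_rows(increments=[[-0.5, 0, 0.05, 2.5, 0, 0, 1.3], [-0.5, 0, 0, 2.5, 0, 0, 0], [-0.5, 0, 0, 2.5, 0, 0, 0], [-0.5, 0, 0, 2.5, 0, 0, 0], [-0.5, 0, 0, 0, 0, 0, 0], [-0.5, 0, 0, 0, 0, 0, 0], [-0.5, 0, 0, 0, 0, 0, 0]])

```text
time: 3.07
tcp_pos: [0.4693, 0.0367, 0.1328]
tool_rot: [-3.125, 0.317, -0.002]
contact_force: [-1.0, -0.5, 0.8]
width: 0.0642
gripper_force: 0.0
```

```bash
cat > tip.py <<'E'
from h import *
s,R=tool();c=shot('wrist');P=(pts(c)-s['tcp_pos'])@R
m=(c['depth']>0)&(abs(P[...,0])<.014)&(abs(P[...,1])<.06)&(P[...,2]>-.05)&(P[...,2]<.02)
for sg in(1,-1):
    q=P[m&(sg*P[...,1]>0)];print('width',s['width'],'n',len(q),'tip z',np.percentile(q[:,2],[50,95,99,100]).round(4) if len(q) else 0, 'y',np.percentile(q[:,1],[2,98]).round(4))
E
python3 tip.py; python3 -c "
from h import *
err([.4684,.0363,.045],-11.5)"
```

```text
width 0.06420482363878466 n 2382 tip z [-0.0322 -0.0119 -0.0082 -0.0052] y [0.0323 0.0491]
width 0.06420482363878466 n 2388 tip z [-0.0323 -0.0119 -0.0079 -0.0053] y [-0.0479 -0.0313]
tcp [0.4698 0.0367 0.1334] F [ 0.44  0.26 -1.05] shift [-0.16  0.07  8.84] turn [-0.03 -0.16 -0.09]
```

play_rows(increments=[[-0.08, 0, 0, 0, 0, 0, 0], [-0.08, 0, 0, 0, 0, 0, 0], [-0.08, 0, 0, 0, 0, 0, 0], [-0.08, 0, 0, 0, 0, 0, 0], [-0.08, 0, 0, 0, 0, 0, 0]])

```text
time: 3.53
tcp_pos: [0.4687, 0.0367, 0.1316]
tool_rot: [-3.125, 0.319, -0.001]
contact_force: [0.3, 0.1, -0.3]
width: 0.0461
gripper_force: 0.0
```

```bash
python3 tip.py
```

```text
width 0.04607505693622214 n 2519 tip z [-0.0333 -0.009  -0.0048 -0.0017] y [0.0234 0.0474]
width 0.04607505693622214 n 2533 tip z [-0.0333 -0.009  -0.0047 -0.0012] y [-0.0464 -0.0224]
```

Tip setback is about 5.5 mm at 64 mm opening and 2 mm at 46 mm. Descending around the tabs.

play_rows(increments=[[-0.5, 0, 0, 0, 0, 0, 0], [-0.5, 0, 0, 0, 0, 0, 0], [-0.5, 0, 0, 0, 0, 0, 0], [-0.5, 0, 0, 0, 0, 0, 0], [-0.5, 0, 0.05, 2.0, 0, 0, 0], [-0.5, 0, 0, 2.0, 0, 0, 0], [-0.5, 0, 0, 1.5, 0, 0, 0], [-0.5, 0, 0, 1.5, 0, 0, 0], [-0.5, 0, 0, 1.0, 0, 0, 0], [-0.5, 0, 0, 1.0, 0, 0, 0], [-0.5, 0, 0, 0.5, 0, 0, 0], [-0.5, 0, 0, 0, 0, 0, 0], [-0.5, 0, 0, 0, 0, 0, 0]])

```text
time: 4.67
tcp_pos: [0.4687, 0.0363, 0.0366]
tool_rot: [-3.125, 0.319, -0.0]
contact_force: [0.1, 0.4, 0.5]
width: 0.0642
gripper_force: 0.0
```

```bash
python3 -c "
from h import *
c=shot('wrist');save(c,'w2.png')
err([.4684,.0363,.0305],-11.5)"
```

```text
tcp [0.469  0.0363 0.037 ] F [-0.47  0.2   0.65] shift [-0.06  0.01  0.65] turn [-0.01 -0.05 -0.14]
```

View pics/w2.png

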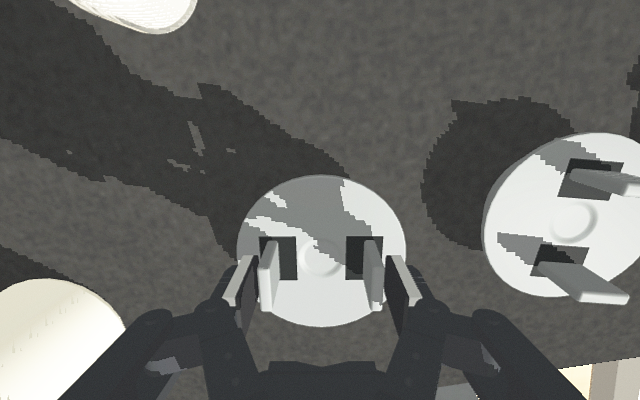

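The pads (240,280) and (400,280) straddle the tabs (268,275) and (374,275). Now lower by 6 mm and pinch.

play_rows(increments=[[-0.5, 0, 0, 0.3, 0, 0, 0], [-0.5, 0, 0, 0.3, 0, 0, 0], [-0.4, 0, 0, 0, 0, 0, 0], [-0.3, 0, 0, 0, 0, 0, 0], [-0.2, 0, 0, 0, 0, 0, 0], [-0.1, 0, 0, 0, 0, 0, 0], [0.1, 0, 0, 0, 0, 0, 0], [0.3, 0, 0, 0, 0, 0, 0], [0.5, 0, 0, 0, 0, 0, 0], [0.5, 0, 0, 0, 0, 0, 0], [0.5, 0, 0, 0, 0, 0, 0]], squeeze=45)

```text
time: 5.63
tcp_pos: [0.4693, 0.0364, 0.032]
tool_rot: [-3.125, 0.318, -0.002]
contact_force: [-6.7, 1.8, 15.3]
width: 0.0424
gripper_force: 45.5
```

```bash
python3 -c "
from h import *
print(arm.get_state()['gripper_force'],arm.get_state()['width'])
err([.4684,.0363,.0305],-11.5)"
```

```text
45.54815053939819 0.04237405451021088
tcp [0.4693 0.0364 0.032 ] F [-6.71  1.8  15.32] shift [-0.08  0.03  0.15] turn [-0.02 -0.07 -0.13]
```

play_rows(increments=[[0.5, 0, 0, -0.2, 0, 0, 0], [0.5, 0, 0, -0.3, 0, 0, 0], [0.5, 0, 0, -0.5, 0, 0, 0], [0.5, 0, 0, -1.0, 0, 0, 0], [0.5, 0, 0, -1.5, 0, 0, 0], [0.5, 0, 0, 0, 0, 0, 0], [0.5, 0, 0, 0, 0, 0, 0], [0.5, 0, 0, 0, 0, 0, 0]])

```text
time: 6.3
tcp_pos: [0.4684, 0.0362, 0.0651]
tool_rot: [-3.125, 0.319, -0.0]
contact_force: [0.2, -0.4, -1.3]
width: 0.0419
gripper_force: 46.2
```

```bash
python3 - <<'E'
from h import *
c=shot('wrist');save(c,'w3.png');s,R=tool()
print(s['gripper_force'],s['width']);err([.4684,.0363,.0305],-11.5)
P=pts(c);T=(P-s['tcp_pos'])@R
m=(c['depth']>0)&(np.hypot(T[...,0],T[...,1])<.052)&(abs(T[...,2])<.012)&((abs(T[...,1])<.014)|(abs(T[...,0])>.016))&(np.hypot(T[...,0]-.0,T[...,1])>.012)
q=T[m];A=np.c_[q[:,:2],np.ones(len(q))]
for _ in range(5):
    k=np.linalg.lstsq(A,q[:,2],rcond=None)[0];r=abs(q[:,2]-A@k)<.002;q,A=q[r],A[r]
print('plane in tool',k,len(q),'circ',cv2.minEnclosingCircle(q[:,:2].astype(np.float32)))
E
```

```text
46.17008149623871 0.0420247735280672
tcp [0.468  0.0363 0.0647] F [ 0.35 -0.68 -2.34] shift [ 0.04 -0.01  3.42] turn [ 0.01  0.04 -0.14]
plane in tool [ 8.80868979e-04 -9.29387037e-05  1.74737036e-03] 11581 circ ((-0.0001910107530420646, 0.0006327033624984324), 0.047179535031318665)
```

View pics/w3.png

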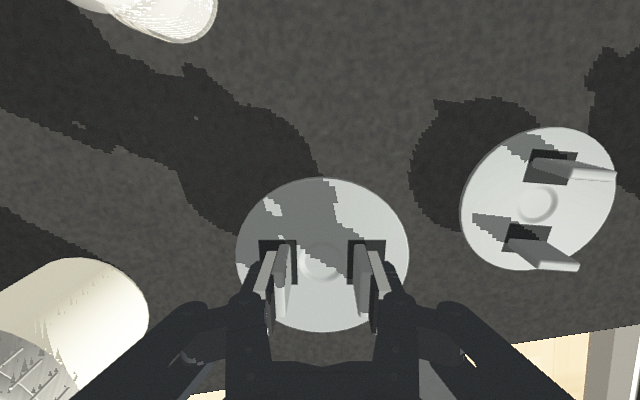

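The lid is held level, hanging (about 2 N), 1.7 mm below the TCP and centred within 1 mm. Now raise it and measure the collar.

play_rows(increments=[[0.5, 0, 0, -2.0, 0, 0, 0], [0.5, 0, 0, -2.5, 0, 0, 0], [0.5, 0, 0, -2.5, 0, 0, 0], [0.5, 0, 0, -2.5, 0, 0, 0], [0.5, 0, 0, -2.5, 0, 0, 0], [0.5, 0, 0, -1.5, 0, 0, 0], [0.5, 0, -1.5, 0, 0, 0, 0], [0.5, 0, -1.5, 0, 0, 0, 0], [0.5, 0, -1, 0, 0, 0, 0], [0.5, 0, 0, 0, 0, 0, 0], [0.5, 0, 0, 0, 0, 0, 0], [0.5, 0, 0, 0, 0, 0, 0]])

```text
time: 7.35
tcp_pos: [0.476, 0.0751, 0.1995]
tool_rot: [3.125, -0.318, -0.002]
contact_force: [0.8, 0.2, -1.2]
width: 0.0427
gripper_force: 46.5
```

```bash
python3 - <<'E'
from h import *
c=shot('wrist');save(c,'w4.png');b=shot('top')
for n,c in(('w',c),('t',b)):
    P=pts(c);g=c['image'].max(-1)
    m=(c['depth']>0)&(np.hypot(P[...,0]-.431,P[...,1]-.235)<.06)&(P[...,2]>.085)&(P[...,2]<.12)
    q=P[m];print(n,len(q),np.histogram(q[:,2],np.arange(.086,.12,.002)))
    top=q[q[:,2]>np.percentile(q[:,2],97)-.010]
    (x,y),r=cv2.minEnclosingCircle(top[:,:2].astype(np.float32));print('outer',x,y,r)
    zt=np.percentile(q[:,2],97);d=np.hypot(q[:,0]-x,q[:,1]-y);print('zt',zt)
    for a,bb in((.038,.0395),(.0400,.0445),(.0455,.0485)):
        k=(d>a)&(d<bb);print(a,k.sum(),np.percentile(q[k,2],[20,50,80]).round(4))
    k=m&(g<60)&(P[...,2]>zt-.006);w=P[k][:,:2]
    # seal ring algebraic circle fit
    A=np.c_[2*w,np.ones(len(w))];s=np.linalg.lstsq(A,(w**2).sum(1),rcond=None)[0];print('seal fit',s[:2],np.sqrt(s[2]+s[:2]@s[:2]),len(w))
err([.431,.235,.2],-11.5)
E
```

```text
w 4498 (array([ 148,  123,  120,  127,  166,  239,  262,  283,  431,  967,  412,
       1087,   28,    0,    0,    0]), array([0.086, 0.088, 0.09 , 0.092, 0.094, 0.096, 0.098, 0.1  , 0.102,
       0.104, 0.106, 0.108, 0.11 , 0.112, 0.114, 0.116, 0.118]))
outer 0.4314453899860382 0.23355208337306976 0.04911065846681595
zt 0.10956034040938468
0.038 564 [0.0987 0.1024 0.1053]
0.04 1557 [0.1057 0.1083 0.1091]
0.0455 1684 [0.0904 0.0991 0.1045]
seal fit [0.43145138 0.23302288] 0.04194414885925448 667
t 248 (array([ 5,  8, 10,  3, 11,  6,  9, 14, 22, 49, 43, 27, 26, 10,  1,  0]), array([0.086, 0.088, 0.09 , 0.092, 0.094, 0.096, 0.098, 0.1  , 0.102,
       0.104, 0.106, 0.108, 0.11 , 0.112, 0.114, 0.116, 0.118]))
outer 0.43050241470336914 0.22310812771320343 0.04600441828370094
zt 0.1123467257139441
0.038 28 [0.0914 0.1043 0.1076]
0.04 42 [0.0949 0.1039 0.1072]
0.0455 6 [0.1033 0.1048 0.105 ]
seal fit [0. 0.] 0.0 0
tcp [0.4762 0.0749 0.1999] F [ 0.1   0.15 -1.24] shift [ -7.67 -14.76  -0.02] turn [ 0.03  0.04 -0.16]
```

View pics/w4.png

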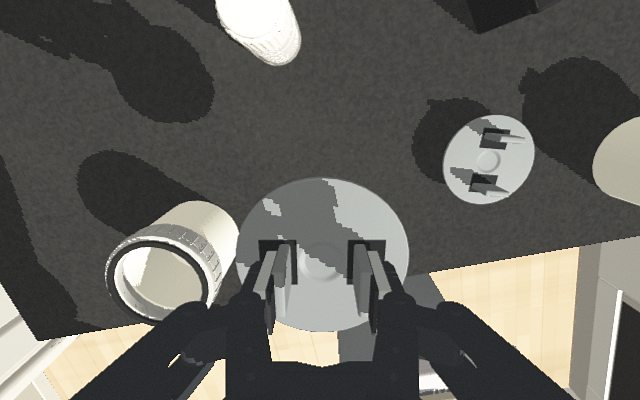

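The wrist view has the collar at (158,280). Its outer radius fits at 49.1 mm at centre (0.4315, 0.2334), and the seal top is at z≈0.109. Moving over it.

play_rows(increments=[[0.5, -0.84, -1.63, 0, 0, 0, 0], [0.5, -0.84, -1.63, 0, 0, 0, 0], [0.5, -0.84, -1.63, 0, 0, 0, 0], [0.5, -0.84, -1.63, 0, 0, 0, 0], [0.5, -0.84, -1.63, 0, 0, 0, 0], [0.5, -0.84, -1.63, 0, 0, 0, 0], [0.5, -0.84, -1.63, 0, 0, 0, 0], [0.5, -0.84, -1.63, 0, 0, 0, 0], [0.5, -0.85, -1.63, 0, 0, 0, 0], [0.5, 0, 0, 0, 0, 0, 0], [0.5, 0, 0, 0, 0, 0, 0], [0.5, 0, 0, 0, 0, 0, 0]])

```text
time: 8.45
tcp_pos: [0.4321, 0.2337, 0.2002]
tool_rot: [3.125, -0.319, -0.0]
contact_force: [1.2, -0.4, -1.4]
width: 0.0421
gripper_force: 46.5
```

play_rows(increments=[[0.5, 0, 0, 1.5, 0, 0, 0], [0.5, 0, 0, 1.5, 0, 0, 0], [0.5, 0, 0, 1.0, 0, 0, 0], [0.5, 0, 0, 0.5, 0, 0, 0], [0.5, 0, 0, 0, 0, 0, 0], [0.5, 0, 0, 0, 0, 0, 0], [0.5, 0, 0, 0, 0, 0, 0]])

```text
time: 9.03
tcp_pos: [0.4326, 0.2344, 0.1562]
tool_rot: [-3.125, 0.319, -0.002]
contact_force: [0.2, -0.3, -1.9]
width: 0.0419
gripper_force: 46.5
```

```bash
python3 - <<'E'
from h import *
a=shot('scene');b=shot('top')
err([.4318,.2339,.14],-11.5)
c1=cv2.resize(a['image'][190:330,200:340],(560,560),interpolation=cv2.INTER_CUBIC)
cv2.imwrite('pics/s5.png',c1[:,:,::-1])
P=pts(a)
for n,z0,z1 in(('plate',.135,.146),('collar',.095,.106)):
    m=(np.hypot(P[...,0]-.431,P[...,1]-.235)<.065)&(P[...,2]>z0)&(P[...,2]<z1);q=P[m]
    print(n,len(q),np.percentile(q,[1,99],axis=0).round(4))
E
```

```text
tcp [0.4326 0.2346 0.1563] F [-0.91  1.19 -1.96] shift [-0.07  0.09  1.63] turn [-0.05 -0.08 -0.14]
plate 6 [[0.3981 0.2452 0.1351]
 [0.4309 0.2728 0.1386]]
collar 175 [[0.384  0.1933 0.0954]
 [0.4659 0.2832 0.1059]]
```

View pics/s5.png

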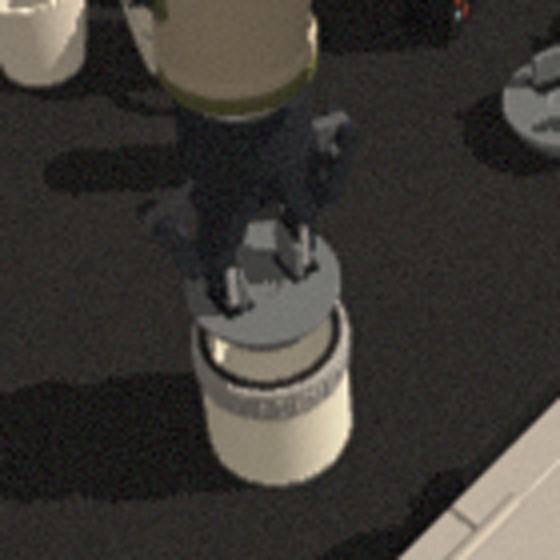

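The lid hangs over the mouth. In the crop the plate centre is at about (264,285) and the collar at about (272,360), which is consistent with the lean of the view. Nosing in.

play_rows(increments=[[0.5, 0, 0, 0.5, 0, 0, 0], [0.5, 0, 0, 0.5, 0, 0, 0], [0.5, 0, 0, 0.5, 0, 0, 0], [0.5, 0, 0, 0.4, 0, 0, 0], [0.5, 0, 0, 0.3, 0, 0, 0], [0.5, 0, 0, 0, 0, 0, 0], [0.5, 0, 0, 0, 0, 0, 0]])

```text
time: 9.72
tcp_pos: [0.4318, 0.2343, 0.1329]
tool_rot: [3.125, -0.319, -0.001]
contact_force: [-0.0, -1.3, -2.2]
width: 0.0422
gripper_force: 46.5
```

play_rows(increments=[[0.5, 0, 0, 0.2, 0, 0, 0], [0.5, 0, 0, 0.2, 0, 0, 0], [0.5, 0, 0, 0, 0, 0, 0], [0.5, 0, 0, 0, 0, 0, 0]])

```text
time: 10.05
tcp_pos: [0.4319, 0.2344, 0.1292]
tool_rot: [3.125, -0.319, -0.0]
contact_force: [0.1, 1.1, -1.8]
width: 0.042
gripper_force: 46.5
```

```bash
python3 -c "
from h import *
err([.4318,.2339,.1147],-11.5);s=arm.get_state();print(s['ft_torque'],s['width'])"
```

```text
tcp [0.4319 0.2344 0.1292] F [ 0.14  1.06 -1.79] shift [-0.    0.05  1.45] turn [ 0.    0.01 -0.14]
[ 0.03392556  0.03501315 -0.01744176] 0.04203890262366083
```

play_rows(increments=[[0.5, 0, 0, 0.15, 0, 0, 0], [0.5, 0, 0, 0.15, 0, 0, 0], [0.5, 0, 0, 0.1, 0, 0, 0], [0.5, 0, 0, 0, 0, 0, 0]])

```text
time: 10.38
tcp_pos: [0.4318, 0.2343, 0.1249]
tool_rot: [3.125, -0.319, -0.001]
contact_force: [-0.7, -0.3, -1.9]
width: 0.0419
gripper_force: 46.5
```

play_rows(increments=[[0.5, 0, 0, 0.15, 0, 0, 0], [0.5, 0, 0, 0.15, 0, 0, 0], [0.5, 0, 0, 0.1, 0, 0, 0], [0.5, 0, 0, 0, 0, 0, 0]])

```text
time: 10.72
tcp_pos: [0.4318, 0.2343, 0.121]
tool_rot: [3.125, -0.319, -0.001]
contact_force: [-0.3, -0.7, -2.0]
width: 0.042
gripper_force: 46.5
```

play_rows(increments=[[0.5, 0, 0, 0.1, 0, 0, 0], [0.5, 0, 0, 0.1, 0, 0, 0], [0.5, 0, 0, 0.1, 0, 0, 0], [0.5, 0, 0, 0, 0, 0, 0]])

```text
time: 11.05
tcp_pos: [0.4318, 0.2344, 0.118]
tool_rot: [3.125, -0.318, -0.0]
contact_force: [0.0, -0.0, -1.7]
width: 0.0423
gripper_force: 46.5
```

The plug is in with no side force. Feeling for the seal now.

play_rows(increments=[[0.5, 0, 0, 0.1, 0, 0, 0], [0.5, 0, 0, 0.1, 0, 0, 0], [0.5, 0, 0, 0, 0, 0, 0]])

```text
time: 11.3
tcp_pos: [0.4319, 0.2343, 0.1161]
tool_rot: [3.125, -0.319, -0.0]
contact_force: [0.3, 0.4, -1.6]
width: 0.0419
gripper_force: 46.5
```

play_rows(increments=[[0.5, 0, 0, 0.1, 0, 0, 0], [0.5, 0, 0, 0, 0, 0, 0], [0.5, 0, 0, 0, 0, 0, 0]])

```text
time: 11.55
tcp_pos: [0.432, 0.2344, 0.1153]
tool_rot: [-3.125, 0.319, -0.0]
contact_force: [0.3, 0.1, -1.6]
width: 0.0422
gripper_force: 46.5
```

play_rows(increments=[[0.5, 0, 0, 0.1, 0, 0, 0], [0.5, 0, 0, 0, 0, 0, 0], [0.5, 0, 0, 0, 0, 0, 0]])

```text
time: 11.8
tcp_pos: [0.4321, 0.2345, 0.1146]
tool_rot: [-3.125, 0.319, -0.0]
contact_force: [-1.0, -1.0, 2.2]
width: 0.0419
gripper_force: 47.2
```

play_rows(increments=[[0.5, 0, 0, 0.1, 0, 0, 0], [0.5, 0, 0, 0, 0, 0, 0], [0.5, 0, 0, 0, 0, 0, 0]])

```text
time: 12.05
tcp_pos: [0.4321, 0.2345, 0.1136]
tool_rot: [-3.125, 0.318, -0.001]
contact_force: [-2.2, -0.8, 4.4]
width: 0.0422
gripper_force: 47.6
```

play_rows(increments=[[0.5, 0, 0, 0.1, 0, 0, 0], [0.5, 0, 0, 0, 0, 0, 0], [0.5, 0, 0, 0, 0, 0, 0]])

```text
time: 12.3
tcp_pos: [0.4322, 0.2345, 0.1127]
tool_rot: [-3.125, 0.318, -0.001]
contact_force: [-2.8, -1.0, 6.7]
width: 0.0423
gripper_force: 48.1
```

play_rows(increments=[[0.5, 0, 0, 0.05, 0, 0, 0], [0.5, 0, 0, 0, 0, 0, 0], [0.5, 0, 0, 0, 0, 0, 0]])

```text
time: 12.55
tcp_pos: [0.4322, 0.2345, 0.1123]
tool_rot: [-3.125, 0.318, -0.001]
contact_force: [-3.1, -1.8, 6.9]
width: 0.0422
gripper_force: 48.2
```

play_rows(increments=[[0.5, 0, 0, 0.05, 0, 0, 0], [0.5, 0, 0, 0, 0, 0, 0], [0.5, 0, 0, 0, 0, 0, 0]])

```text
time: 12.8
tcp_pos: [0.4322, 0.2345, 0.1119]
tool_rot: [-3.125, 0.318, -0.001]
contact_force: [-4.5, -2.4, 8.2]
width: 0.0422
gripper_force: 48.4
```

play_rows(increments=[[0.5, 0, 0, 0.05, 0, 0, 0], [0.5, 0, 0, 0, 0, 0, 0], [0.5, 0, 0, 0, 0, 0, 0]])

```text
time: 13.05
tcp_pos: [0.4322, 0.2345, 0.1115]
tool_rot: [-3.125, 0.318, -0.001]
contact_force: [-3.2, -2.2, 9.9]
width: 0.042
gripper_force: 48.6
```

play_rows(increments=[[0.5, 0, 0, 0.03, 0, 0, 0], [0.5, 0, 0, 0, 0, 0, 0], [0.5, 0, 0, 0, 0, 0, 0]])

```text
time: 13.3
tcp_pos: [0.4322, 0.2345, 0.1113]
tool_rot: [-3.125, 0.318, -0.001]
contact_force: [-3.8, -1.1, 9.6]
width: 0.0422
gripper_force: 48.7
```

play_rows(increments=[[0.5, 0, 0, 0.05, 0, 0, 0], [0.5, 0, 0, 0, 0, 0, 0], [0.5, 0, 0, 0, 0, 0, 0]])

```text
time: 13.55
tcp_pos: [0.4322, 0.2345, 0.1112]
tool_rot: [-3.125, 0.318, -0.001]
contact_force: [-5.8, -2.6, 12.8]
width: 0.042
gripper_force: 49.4
```

play_rows(increments=[[0.5, 0, 0, 0.03, 0, 0, 0], [0.5, 0, 0, 0, 0, 0, 0], [0.5, 0, 0, 0, 0, 0, 0]])

```text
time: 13.8
tcp_pos: [0.4323, 0.2345, 0.1112]
tool_rot: [-3.125, 0.318, -0.001]
contact_force: [-7.2, -4.1, 16.7]
width: 0.0423
gripper_force: 49.9
```

The plate is on steel: z stopped at 0.1112 and the force rises steeply at 16.7 N. I'll let the tabs out slowly while following down to offset the finger swing.

play_rows(increments=[[-0.05, 0, 0, 0.01, 0, 0, 0], [-0.1, 0, 0, 0.03, 0, 0, 0], [-0.15, 0, 0, 0.04, 0, 0, 0], [-0.2, 0, 0, 0.04, 0, 0, 0], [-0.2, 0, 0, 0, 0, 0, 0], [-0.2, 0, 0, 0, 0, 0, 0]])

```text
time: 14.3
tcp_pos: [0.4326, 0.2347, 0.1093]
tool_rot: [-3.124, 0.318, -0.002]
contact_force: [-1.7, -0.2, 7.2]
width: 0.0513
gripper_force: 4.8
```

```bash
cat > lid.py <<'E'
from h import *
c=shot('wrist');save(c,'wl.png');s,R=tool();P=pts(c)
print(s['width'],s['gripper_force'],s['contact_force'].round(1),s['tcp_pos'].round(4))
d=np.hypot(P[...,0]-.4318,P[...,1]-.2339)
m=(c['depth']>0)&(d<.047)&(d>.012)&(P[...,2]>.1)&(P[...,2]<.125);q=P[m]
A=np.c_[q[:,:2]-[.4318,.2339],np.ones(len(q))]
for _ in range(6):
    k=np.linalg.lstsq(A,q[:,2],rcond=None)[0];r=abs(q[:,2]-A@k)<.0015;q,A=q[r],A[r]
print('plate plane',k.round(4),len(q))
E
python3 lid.py
```

```text
0.05150018718321816 4.758058413863182 [-1.1 -0.8  6.2] [0.4327 0.2348 0.1093]
plate plane [-0.0024  0.0002  0.1105] 14743
```

play_rows(increments=[[-0.25, 0, 0, 0.03, 0, 0, 0], [-0.3, 0, 0, 0.03, 0, 0, 0], [-0.35, 0, 0, 0.0, 0, 0, 0], [-0.35, 0, 0, 0, 0, 0, 0]])

```text
time: 14.68
tcp_pos: [0.4322, 0.2345, 0.1079]
tool_rot: [-3.125, 0.319, -0.001]
contact_force: [2.0, -0.5, 0.7]
width: 0.0575
gripper_force: 1.2
```

```bash
python3 lid.py
```

```text
0.05780954519097635 1.2443878501653671 [1.7 0.1 0.7] [0.4322 0.2345 0.1079]
plate plane [-0.002   0.0003  0.1112] 15779
```

play_rows(increments=[[-0.5, 0, 0, 0, 0, 0, 0], [-0.6, 0, 0, 0, 0, 0, 0], [-0.6, 0, 0, 0, 0, 0, 0], [-0.6, 0, 0, -0.5, 0, 0, 0], [-0.6, 0, 0, -1.0, 0, 0, 0], [-0.6, 0, 0, -1.5, 0, 0, 0], [-0.6, 0, 0, -2.0, 0, 0, 0], [-0.6, 0, 0, -2.0, 0, 0, 0], [-0.6, 0, 0, -2.0, 0, 0, 0], [-0.6, 0, 0, 0, 0, 0, 0], [-0.6, 0, 0, 0, 0, 0, 0]])

```text
time: 15.65
tcp_pos: [0.4332, 0.2349, 0.2003]
tool_rot: [-3.123, 0.318, -0.006]
contact_force: [-0.6, -0.6, 0.4]
width: 0.0681
gripper_force: 0.0
```

```bash
cat >> lid.py <<'E'
m=(c['depth']>0)&(d<.05)&(P[...,2]>k[2]+.024)&(P[...,2]<k[2]+.034)
n,l,st,ce=cv2.connectedComponentsWithStats(m.astype(np.uint8))
for i in range(1,n):
    if st[i,4]>40:
        q=P[l==i];ax=np.array([.199,.98]);t=(q[:,:2]-[.4318,.2339])@ax;print('tab',st[i],q.mean(0).round(4),np.percentile(t,[2,50,98]).round(4))
E
python3 lid.py
```

```text
0.06849166977609726 0.0 [-0.   0.2  0.6] [0.4323 0.2346 0.1987]
plate plane [-0.0013 -0.0011  0.1112] 8062
tab [282 204  10  34 290] [0.4378 0.259  0.1405] [0.0231 0.0258 0.0289]
tab [354 205  10  33 291] [0.4275 0.2087 0.1405] [-0.0287 -0.0255 -0.0229]
```

View pics/wl.png

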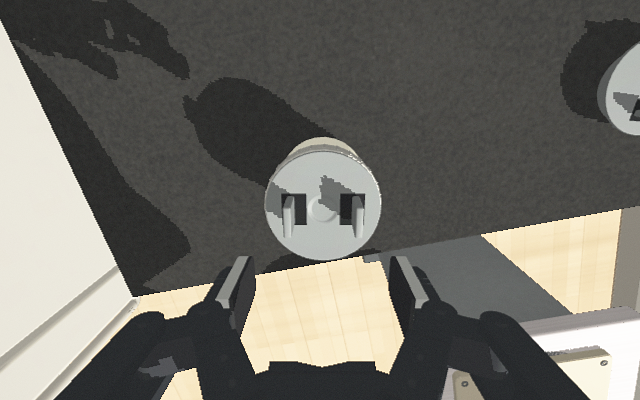

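The lid lies level on the collar at (323,205). Its tabs at (287,220) and (359,221) measure 57.6 mm over both, so they are fully sprung out. The lugs then reach 41.5 mm from the axis, past the 38 mm mouth radius, so they must be under the rim.

```bash
python3 -c "
from cell import arm
print(arm.hand_in())"
```

```text
the job is handed in; nothing more can be done
None
```

The job is handed in: the leftmost lid is on the open canister, pressed home to the steel (about 18 N at most in the readings) with both tabs sprung out under the rim, and the robot has let go and is clear; no verdict came back.

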